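# Clamp two film cans and hold the dead-man lever

### The arm

A 6-joint arm with a two-finger parallel gripper is mounted at the origin on a cart in front of the work surface, level with it; the furniture and walls round the work are solid. World frame = base frame: x ahead of the robot, y to its left, z up, the work surface at z = 0. Lengths are in mm, angles in rad, forces in N, time in s.
With the tool pointing down it reaches from about 275 to 750 mm from the base axis. Payload 10.2 kg.
Tool frame: the origin (TCP) lies at the very end of the fingers, on their centre line; the grasp point (between the pads) lies 19 mm behind it; z points along the fingers, y is the line along which they close (so a half turn about z gives the same grasp; the last joint's range is limited). The gripper opens to 85 mm and grips with 20 to 120 N. Pads are 22 mm wide; open, the fingers measure 114 mm over their backs; the gripper's body (76 mm by 85 mm) begins 54 mm behind the grasp point. The pads swing forward as they close: fully open they stand 13 mm farther back than shut.
Start: joints at [0.963, 0.313, 1.498, -0, 1.331, -0.223], TCP at [197.084, 486.61, 231.294] pointing down, gripper open.
Joint ranges: [-2.94, 2.94], [-0.97, 2.17], [0.19, 2.56], [-1.23, 4.37], [0.02, 3.11], [-2.88, 2.88]. Speed limits (rad/s): [2.39, 2.39, 3.01, 3.14, 3.14, 3.14].

### API

Orientations are given as a unit quaternion [w, x, y, z].
In Python, from rig import * gives the robot as it stands. The module is installed in compiled form; this text tells all that it offers.
- The arm moves only by the shell command python3 -m crank 'ROWS' [FORCE]. ROWS is JSON, a list that holds one entry, the list of rows, each a list of 7 numbers: the shift along the tool's x, y, z in units of 25 mm (1.0 is 25 mm), then the turn, a rotation vector about the tool's x, y, z in units of 8 degrees (1.0 is 8 degrees), then the finger opening in mm, from 0 to 85.4. A call has exactly 8 rows; each row shifts and turns the commanded pose from where the row before left it, along the tool's axes as they then stand; what a row does not reach is not made up. A row lasts 1/10 s, in which the tool goes at most 50 mm and 8.59 degrees, less where a joint would pass 70% of its speed; a pose out of reach is approached as far as the arm can. A call is refused whole if a number of a shift passes 1 or a number of a turn 1, either way. A call with a gripper value outside its range is refused whole. The fingers move at their own pace and stop on an object; FORCE is the grip in N (left out, the last holds). Time passes only in rows, so rows that do not move let the fingers close, or fill a call up. It gives the time, the measured TCP pose, the force, the opening and the grip force at its end, in the units of the state.
- sense(): the state, without advancing time (a new reading comes with each control period).
- capture(name): name is "scene" or "side" or "wrist"; returns the picture (420x560x3 uint8, blue, green, red); there is no depth.
- camera_model(name): a dict with "fx", "fy", "cx", "cy" (pixels), "world_from_camera" (4x4, takes a point from camera to world coordinates); the wrist camera has in their place "T_tool_cam" (4x4, takes a point from camera to tool coordinates, whose origin is the TCP and whose axes are the flange's). Camera axes: x right, y up, looking along -z (the intrinsics and any distortion apply to the point x, -y, -z); pixel columns grow to the right and rows downward; lengths in mm; the calibration is good to about 2 mm. A picture is of the moment at which its call begins: read the wrist's pose just before it. camera_model takes no time and is no camera call.
- finish_job(): hands the job in; it is judged then, once.
The state is a dict: "time_s": time; "joints": joint angles; "dq": joint speeds; "tau": joint torques, N m; "eef_pos": TCP position; "ee_rot": TCP orientation; "force": force on the tool from outside, world axes, zero at the start; "wrist_torque": the same for the moment, N m; "grip_width": opening from 0.0 (shut) to 1.0 (fully open); "grip_force": force on a finger pad.
Only numpy, scipy, OpenCV 4.12 (cv2) and the standard library are available. Lean on these libraries where they do the work, as an engineer would, in place of code of your own. Each camera call takes 0.05 s, during which the arm holds its last target. There are 200 camera calls.

### The job

Stand the two film cans upright in the two bores of the can clamp, cap up and fully down, and let go of them; then press the clamp's sprung lever down until its paddle lies level, and keep holding it there so that both cans stay gripped for a colleague to pull the caps. The lever springs back if released, so the job finishes with you still holding the paddle level, neither pressed on to its stop nor let up. Leave the loupe, the empty spool and the small brown bottle standing where they are.

Things in the scene. Friction and masses are not known exactly. Their poses are not given: they have to be found in the camera images.
- film_can_a: film can, black with a grey snap cap: upright cylinder 51 mm tall, body 31.4 mm across up to 44 mm, cap 33.6 mm across above that; about 35 g. Origin at the centre of its underside, z up. It starts upright on the table.
- film_can_b: film can, pale with a black snap cap, same shape and size as the other. Origin at the centre of its underside, z up. It starts upright on the table. Either can may go in either bore.
- can_clamp: bench clamp screwed to the table (cannot move). Frame: origin on the table midway between the bores, x away from the robot to the jaws, y left along the row of bores, z up. Grey block 46 (x) x 146 (y) x 28 mm high, centred on the origin, with a bore at (0, +40) and (0, -40) mm. Dark base plate 6 mm thick, x -33 to 57, y -170 to 86 mm. Shaft along y at x 34, z 12 mm behind the block.
- bore_left (a point): centre of the floor of the bore on the clamp's +y side, 6 mm above the table; z up. Blind round bore open at the top, 34 mm in diameter, 22 mm deep, mouth 28 mm above the table with a 2 mm chamfer. A seated can stands 29 mm out of the block, its top 57 mm above the table.
- bore_right (a point): centre of the floor of the same kind of bore on the clamp's -y side, 6 mm above the table; z up
- lever: the lever: shaft, steel arm on its right end and paddle; origin on the shaft, midway between the bores (34, 0, 12 mm in the clamp's frame); turns with joint lever_angle
- paddle (a point): point at the centre of the top face of the paddle; the paddle is a rubber-topped plate on the lever, 60 mm along its x, 45 along y, 8 thick. Lever up: at (-67, -140, 94) mm in the clamp's frame, end towards the robot tipped up 0.5 rad. Level: at (-94, -140, 35) mm. It swings on an arm, 130 mm about the shaft.
- lever_angle (a joint): lever angle, rad: 0 = fully up (sprung), grows as the paddle is pressed down; 0.5 = paddle level; 0.65 = hard stop. Pressing at the paddle takes about 2 N to start and 6 to 8 N when level with both cans in place; it springs back up when let go.
- jaw_left: sprung steel jaw with a rubber nose behind the left (+y) bore, carried by the lever's shaft; origin on the shaft. Lever up: nose at x 24 to 34 mm of the clamp's frame, top 49 mm above the table. It swings towards -x as the lever goes down, meets the seated can at a lever angle of about 0.35, then its spring yields.
- jaw_right: the same behind the right (-y) bore; origin on the shaft
- loupe: black and clear loupe, 47 mm across, 42 mm tall, a bystander to leave alone; origin under its centre, z up
- spool_120: empty black roll-film spool standing on end, 25 mm across, 63 mm tall, a bystander to leave alone; origin under its centre, z up
- bottle_wetting: small brown bottle with a white cap, 43 mm across, 82 mm tall, a bystander to leave alone; origin under its centre, z up

How it is judged (in metres and radians):
On the way, in this order (a step that is already met when the one before it is completed fails the run):
1. both film cans stand fully down in the bores, upright and let go, while the lever is still up ((distance between film_can_a and bore_left below 0.006 m or distance between film_can_a and bore_right below 0.006 m) and angle between each of film_can_a, film_can_b's own z axis and vertical below 0.2 rad and contact force between each of the arm, the fingers and film_can_a below 0.2 N and (distance between film_can_b and bore_left below 0.006 m or distance between film_can_b and bore_right below 0.006 m) and contact force between each of the arm, the fingers and film_can_b below 0.2 N and value of joint lever_angle below 0.2 rad), for 0.2 s.
2. the lever is held with its paddle level and both cans gripped by the jaws ((distance between film_can_a and bore_left below 0.006 m or distance between film_can_a and bore_right below 0.006 m) and angle between each of film_can_a, film_can_b's own z axis and vertical below 0.2 rad and contact force between each of the arm, the fingers and film_can_a below 0.2 N and (distance between film_can_b and bore_left below 0.006 m or distance between film_can_b and bore_right below 0.006 m) and contact force between each of the arm, the fingers and film_can_b below 0.2 N and value of joint lever_angle between 0.41 and 0.59 rad and velocity of joint lever_angle between -0.1 and 0.1 rad/s and contact force between any of the arm, the fingers and lever above 2 N and contact force between any of jaw_left, jaw_right and film_can_a above 1.5 N and contact force between any of jaw_left, jaw_right and film_can_b above 1.5 N), for 0.3 s.
At the end, for the whole second after the job is handed in: Both film cans stand in the bores (underside centre within 6 mm of a bore floor's centre, tilt under 0.2 rad), not touched by the robot; the robot is pressing the paddle (over 2 N) and holds the lever still at 0.5 rad, within 0.09; a jaw presses on each can with over 1.5 N (all of step 2); the arm keeps its last pose, push and grip.
It fails at once if the loupe is knocked over or shifted more than 30 mm (distance of loupe from where it was at the start of the episode above 0.03 m or angle between loupe's own z axis and vertical above 0.5 rad).
It fails at once if the empty spool is knocked over or shifted more than 30 mm (distance of spool_120 from where it was at the start of the episode above 0.03 m or angle between spool_120's own z axis and vertical above 0.5 rad).
It fails at once if the brown bottle is knocked over or shifted more than 30 mm (distance of bottle_wetting from where it was at the start of the episode above 0.03 m or angle between bottle_wetting's own z axis and vertical above 0.5 rad).
It also fails if it takes over 64 s, if anything falls off the work surface, if the arm or the gripper's body presses on something with over 40 N, if the wrist force passes 120 N, or if a joint passes its speed limit or range.

## Working session

There is one attempt and no reset: what is moved stays moved. The work goes in short steps, Python scripts to look and compute and a shell command to move; the robot and the scene stay as the last step left them, time stands still between calls to the robot, and variables do not carry over. Pictures are saved under pics/ and viewed, at most 10 in all, crops included, and the job is handed in when it is done.

```bash
mkdir -p pics; python3 - <<'E'
from rig import *
import cv2,numpy as np
np.set_printoptions(precision=4,suppress=True)
s=sense();print(s)
for n in("scene","side","wrist"):
    cv2.imwrite(f"pics/{n}0.png",capture(n)); print(n,camera_model(n))
E
```

```text
{'time_s': 0.0, 'joints': array([ 0.9626,  0.3135,  1.4985,  0.    ,  1.331 , -0.2234]), 'dq': array([ 0.    , -0.0005, -0.0002,  0.0002, -0.0015,  0.0012]), 'tau': array([  0.001 , -41.2259, -25.9746,  -0.0001,   0.0041,   0.    ]), 'eef_pos': array([196.9252, 486.3752, 230.7181]), 'ee_rot': array([-0.0003,  0.1912,  0.9815, -0.0006]), 'force': array([0.3681, 0.6011, 0.9666]), 'wrist_torque': array([-0.0383, -0.0086,  0.039 ]), 'grip_force': 0.0, 'grip_width': 1.0015413481660502}
scene {'fx': 542.7779410679556, 'fy': 542.7779410679556, 'cx': 287.0386634641462, 'cy': 203.86105287077882, 'world_from_camera': array([[   0.7789,    0.3768,   -0.5013,  -80.4673],
       [  -0.6271,    0.4739,   -0.6182, -752.3354],
       [   0.0047,    0.7959,    0.6054,  870.0851],
       [   0.    ,    0.    ,    0.    ,    1.    ]])}
side {'fx': 539.9647102724758, 'fy': 539.9647102724758, 'cx': 278.6241521639464, 'cy': 211.10110071802967, 'world_from_camera': array([[ -0.9565,   0.1953,  -0.2167, 348.4097],
       [ -0.2913,  -0.5985,   0.7463, 834.2016],
       [  0.0161,   0.777 ,   0.6294, 760.8413],
       [  0.    ,   0.    ,   0.    ,   1.    ]])}
wrist {'fx': 323.8612809162914, 'fy': 323.8612809162914, 'cx': 281.93842856377444, 'cy': 210.80415811341976, 'T_tool_cam': array([[  -0.0005,    0.9559,    0.2936,   75.5226],
       [   1.    ,    0.0003,    0.0007,   -0.4283],
       [   0.0005,    0.2936,   -0.9559, -141.9388],
       [   0.    ,    0.    ,    0.    ,    1.    ]])}
```

View pics/scene0.png

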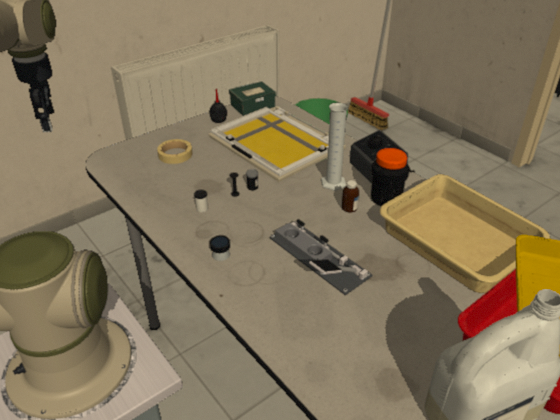

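View pics/side0.png

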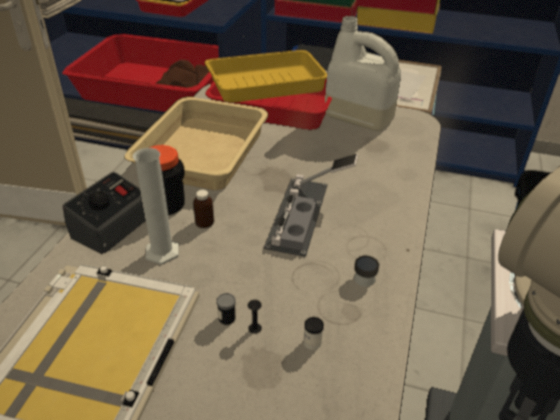

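Scene view: pale can (201,201), spool (235,184), black can (252,180), loupe (220,246), bottle (350,197), clamp about (318,255). Side view: black can (227,309), spool (255,316), pale can (314,333), loupe (367,268), bottle (203,209), clamp about (298,215). I'll enlarge both for exact pixels.

```bash
python3 - <<'E'
import cv2,numpy as np
def crop(src,dst,x,y,w,h,k):
    i=cv2.resize(cv2.imread(src)[y:y+h,x:x+w],None,fx=k,fy=k,interpolation=cv2.INTER_CUBIC)
    i=cv2.convertScaleAbs(i,alpha=1.5,beta=15)
    for a in range(0,w,20): cv2.putText(i,str(x+a),(a*k,8),0,.35,(0,255,255),1);cv2.line(i,(a*k,10),(a*k,16),(0,255,255),1)
    for a in range(0,h,20): cv2.putText(i,str(y+a),(0,a*k+4),0,.35,(0,255,255),1);cv2.line(i,(24,a*k),(30,a*k),(0,255,255),1)
    cv2.imwrite(dst,i)
crop("pics/scene0.png","pics/sc.png",185,160,190,135,4)
crop("pics/side0.png","pics/sd.png",180,145,220,205,3) if 0 else crop("pics/side0.png","pics/sd.png",185,145,195,205,3)
E
cat > h.py <<'E'
from rig import *
import numpy as np,cv2
from scipy.spatial.transform import Rotation as R
np.set_printoptions(precision=1,suppress=True)
def ray(n,u,v,s=None):
    m=camera_model(n)
    if n=="wrist":
        T=np.eye(4);T[:3,:3]=R.from_quat(np.roll(s["ee_rot"],-1)).as_matrix();T[:3,3]=s["eef_pos"];W=T@m["T_tool_cam"]
    else: W=m["world_from_camera"]
    d=W[:3,:3]@[(u-m["cx"])/m["fx"],-(v-m["cy"])/m["fy"],-1]
    return W[:3,3],d
def at(n,u,v,z,s=None):
    o,d=ray(n,u,v,s);return o+d*(z-o[2])/d[2]
def proj(n,p,s=None):
    o,_=ray(n,0,0,s);m=camera_model(n)
    if n=="wrist":
        T=np.eye(4);T[:3,:3]=R.from_quat(np.roll(s["ee_rot"],-1)).as_matrix();T[:3,3]=s["eef_pos"];W=T@m["T_tool_cam"]
    else: W=m["world_from_camera"]
    c=np.linalg.inv(W)@np.append(p,1)
    return np.array([m["cx"]+m["fx"]*c[0]/-c[2],m["cy"]-m["fy"]*c[1]/-c[2]])
E
python3 - <<'E'
from h import *
for nm,a,b,z in[("b",(201,193),(314,324),51),("a",(252,173),(227,299),51),("spool",(235,175),(255,303),63),("loupe",(220,241),(367,263),42),("bottle",(351,183),(203,193),82),("clamp",(318,255),(298,215),28)]:
    print(nm,at("scene",*a,z),at("side",*b,z))
E
```

```text
b [454.4 256.6  51. ] [450.  259.5  51. ]
a [610.  249.6  51. ] [607.4 252.1  51. ]
spool [559.3 255.2  63. ] [554.6 255.9  63. ]
loupe [395.2  79.2  42. ] [390.8  79.4  42. ]
bottle [753.4  19.6  82. ] [748.8  20.8  82. ]
clamp [551.3 -86.6  28. ] [557.4 -35.   28. ]
```

View pics/sc.png

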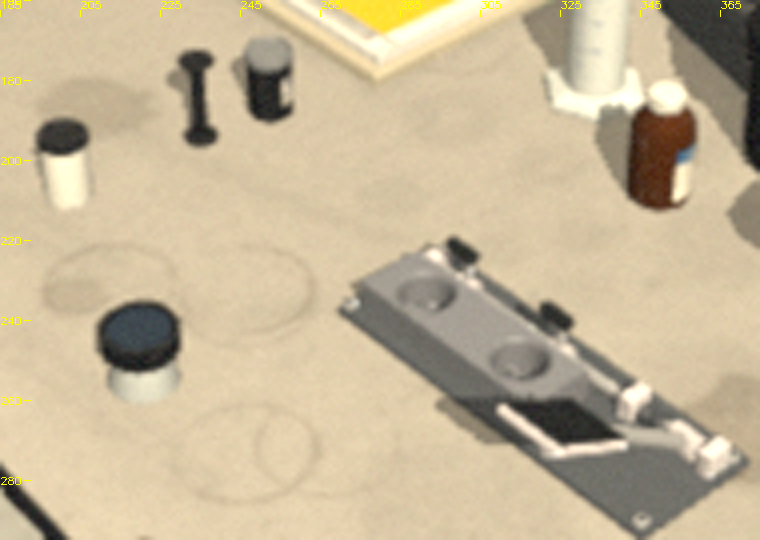

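View pics/sd.png

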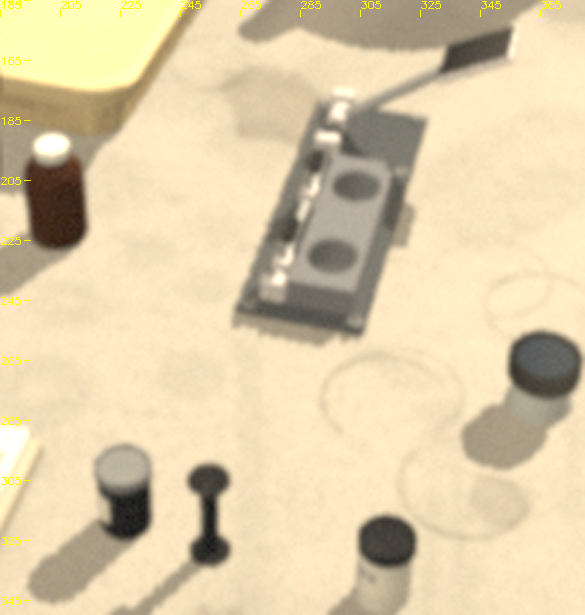

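```bash
python3 - <<'E'
from h import *
P={"b":((200.75,193.2),(314,324),51),"a":((252.5,173),(226,300.3),51),"boreL":((291.5,233.25),(295.7,230),28),"boreR":((314.75,250),(303.7,206.7),28),
"spool":((234,175),(254.5,305),63)}
q={}
for k,(u,w,z) in P.items():
    a,b=at("scene",*u,z),at("side",*w,z);q[k]=(a+b)/2;print(k,a,b,q[k])
d=q["boreL"]-q["boreR"];print("dist",np.linalg.norm(d[:2]),"yaw of clamp y->", np.degrees(np.arctan2(-d[0],d[1])))
for u in[(270,237.3),(345.5,294.2),(372,275)]: print("corner",at("scene",*u,6))
s=sense();e=R.from_quat(np.roll(s["ee_rot"],-1)).as_matrix();print(e)
for k in("b","a"): print(k, e.T@(q[k]-s["eef_pos"])/25)
E
```

```text
b [453.4 256.3  51. ] [450.  259.5  51. ] [451.7 257.9  51. ]
a [611.1 248.8  51. ] [608.  255.5  51. ] [609.5 252.1  51. ]
boreL [552.4  10.4  28. ] [549.   13.6  28. ] [550.7  12.   28. ]
boreR [556.7 -69.2  28. ] [553.1 -66.4  28. ] [554.9 -67.8  28. ]
spool [557.2 256.8  63. ] [554.  260.4  63. ] [555.6 258.6  63. ]
dist 79.88992356687318 yaw of clamp y-> 3.0187678996685277
corner [518.4  51.1   6. ]
corner [ 531.9 -199.5    6. ]
corner [ 619.  -194.3    6. ]
[[-0.9  0.4 -0. ]
 [ 0.4  0.9 -0. ]
 [ 0.  -0.  -1. ]]
b [-12.9  -4.6   7.2]
a [-18.8  -2.5   7.2]
```

```bash
cat >> h.py <<'E'
def d(t,s=None):
    s=s or sense();e=R.from_quat(np.roll(s["ee_rot"],-1)).as_matrix()
    u=e.T@(np.array(t)-s["eef_pos"])/25
    yaw=np.degrees(np.arctan2(-e[0,1],e[1,1]))
    print("t",round(s["time_s"],2),"at",s["eef_pos"],"yawY",round(yaw,2),"tilt",np.round(e[:2,2],4),"units",np.round(u,3),"turn",np.round(-(3-yaw)/8,3),"F",s["force"],"grip",round(s["grip_width"],3),round(s["grip_force"],1))
E
python3 -m crank '[[[0,-0.6,0.5,0,0,-0.8,85],[0,-0.6,0.5,0,0,-0.8,85],[0,-0.6,0.5,0,0,-0.8,85],[0,-0.6,0.5,0,0,-0.73,85],[-1,-1,0,0,0,0,85],[-1,-1,0,0,0,0,85],[-1,-1,0,0,0,0,85],[-1,-1,0,0,0,0,85]]]'
python3 -c "
from h import *
d([451.7+60,257.9,170])"
```

```text
time_s: 0.95
eef_pos: [290.1, 332.7, 181.2]
ee_rot: [-0.0, -0.026, 1.0, -0.0]
force: [0.8, 0.3, 1.0]
grip_width: 0.995
grip_force: 0.0
t 0.95 at [290.1 332.7 181.2] yawY 3.01 tilt [-0. -0.] units [-8.7 -3.5  0.4] turn 0.001 F [0.8 0.3 1. ] grip 0.995 0.0
```

```bash

python3 -m crank '[[[-1,-0.4,0,0,0,0,85],[-1,-0.4,0,0,0,0,85],[-1,-0.4,0,0,0,0,85],[-1,-0.4,0,0,0,0,85],[-1,-0.4,0,0,0,0,85],[-1,-0.4,0,0,0,0,85],[-0.5,-0.4,0,0,0,0,85],[0,0,0,0,0,0,85]]]'
python3 - <<'E'
from h import *
d([451.7,257.9,51])
s=sense();i=capture("wrist");cv2.imwrite("pics/w1.png",i)
for p in[(451.7,257.9,51),(609.5,252.1,51)]:print(proj("wrist",np.array(p),s))
E
```

```text
time_s: 1.75
eef_pos: [456.1, 271.4, 180.9]
ee_rot: [-0.0, -0.025, 1.0, -0.0]
force: [0.4, 0.1, -0.4]
grip_width: 0.99
grip_force: 0.0
t 1.75 at [456.1 271.4 180.9] yawY 2.89 tilt [-0. -0.] units [ 0.2 -0.5  5.2] turn -0.014 F [ 0.4  0.1 -0.4] grip 0.99 0.0
[267.1 196.8]
[255.6 347.9]
```

View pics/w1.png

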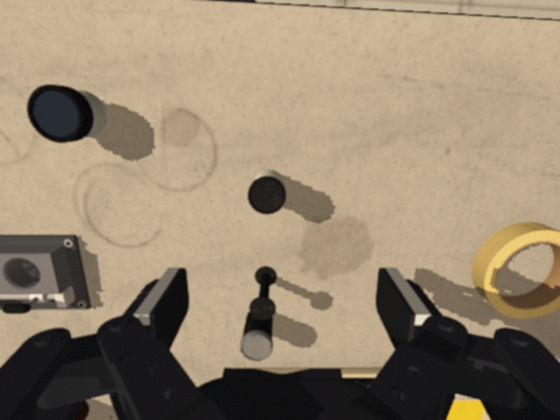

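Wrist view: pale can's cap centred at (267,195), black can's cap at (257,346), spool top at (263,308), left bore mouth at about (21,271). These match the predicted pixels to about 2 px.

```bash
python3 - <<'E'
from h import *
s=sense()
for p in[(267,195,51),(257,346,51),(263,308,63),(21,271,28)]:print(at("wrist",*p,s))
d(np.append(at("wrist",267,195,51,s)[:2],27))
E
```

```text
[449.1 258.5  51. ]
[606.1 254.3  51. ]
[553.7 259.2  63. ]
[546.6  12.5  28. ]
t 1.8 at [455.  272.1 180.9] yawY 2.93 tilt [-0. -0.] units [ 0.3 -0.5  6.2] turn -0.008 F [-0.8 -0.3 -0.5] grip 0.995 0.0
```

```bash

python3 -m crank '[[[0.1,-0.27,0.9,0,0,0,70],[0.1,-0.27,0.9,0,0,0,60],[0,0,0.9,0,0,0,60],[0,0,0.9,0,0,0,60],[0,0,0.9,0,0,0,60],[0,0,0.9,0,0,0,60],[0,0,0.76,0,0,0,60],[0,0,0,0,0,0,60]]]' 30
python3 - <<'E'
from h import *
d([449.8,258.2,27])
E
python3 -m crank '[[[0,0,0,0,0,0,25],[0,0,0,0,0,0,25],[0,0,0,0,0,0,25],[0,0,0,0,0,0,25],[0,0,0,0,0,0,25],[0,0,0,0,0,0,25],[0,0,0,0,0,0,25],[0,0,0,0,0,0,25]]]' 30
```

```text
time_s: 2.6
eef_pos: [448.7, 258.8, 25.6]
ee_rot: [-0.002, -0.027, 1.0, -0.001]
force: [0.3, -0.6, 0.1]
grip_width: 0.705
grip_force: 0.0
t 2.6 at [448.7 258.8  25.6] yawY 3.05 tilt [-0. -0.] units [-0.  -0.  -0.1] turn 0.006 F [ 0.3 -0.6  0.1] grip 0.705 0.0
time_s: 3.4
eef_pos: [451.7, 259.1, 28.5]
ee_rot: [0.001, -0.026, 1.0, 0.0]
force: [-0.9, 1.4, 6.9]
grip_width: 0.375
grip_force: 29.8
```

```bash

python3 -m crank '[[[0,0,-1,0,0,0,25],[0,0,-1,0,0,0,25],[0,0,-1,0,0,0,25],[-0.4,-1,-1,0,0,0,25],[-0.5,-1,0,0,0,0,25],[-0.5,-1,0,0,0,0,25],[-0.5,-1,0,0,0,0,25],[-0.5,-1,0,0,0,0,25]]]'
python3 -m crank '[[[0,-1,0,0,0,0,25],[0,-1,0,0,0,0,25],[0,-1,0,0,0,0,25],[0,0,0,0,0,0,25],[0,0,0,0,0,0,25],[0,0,0,0,0,0,25],[0,0,0,0,0,0,25],[0,0,0,0,0,0,25]]]'
python3 - <<'E'
from h import *
d([553,-68,110])
s=sense();i=capture("wrist");cv2.imwrite("pics/w2.png",i)
for p in[(550,12,28),(554,-68,28)]:print(proj("wrist",np.array(p),s))
E
```

```text
time_s: 4.2
eef_pos: [517.8, 135.9, 127.7]
ee_rot: [0.0, -0.026, 1.0, -0.0]
force: [0.4, 0.2, -0.4]
grip_width: 0.375
grip_force: 30.0
time_s: 5.0
eef_pos: [521.3, 62.7, 127.3]
ee_rot: [-0.0, -0.027, 1.0, 0.0]
force: [0.5, -0.3, -0.9]
grip_width: 0.369
grip_force: 30.0
t 5.0 at [521.3  62.7 127.3] yawY 3.05 tilt [-0.  0.] units [-1.  -5.3  0.7] turn 0.006 F [ 0.5 -0.3 -0.9] grip 0.369 30.0
[217.5 243.7]
[117.9 243.4]
```

View pics/w2.png

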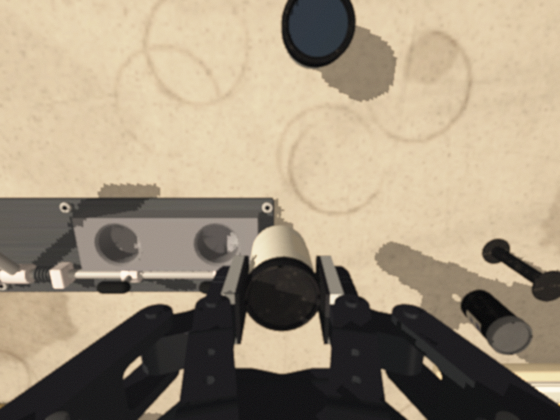

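Bore mouths at about (217,243) left and (118,243) right, matching the prediction; the block lies level in the picture (yaw right); the held can's cap is centred at about (281,295).

```bash
python3 - <<'E'
from h import *
i=cv2.imread("pics/w2.png");g=cv2.medianBlur(cv2.cvtColor(i,cv2.COLOR_BGR2GRAY),3)
r=g[215:275,80:270]
c=cv2.HoughCircles(r,cv2.HOUGH_GRADIENT,1,60,param1=80,param2=12,minRadius=17,maxRadius=25)
print(None if c is None else c[0][:4]+[80,215,0])
c=cv2.HoughCircles(g[250:340,230:330],cv2.HOUGH_GRADIENT,1,60,param1=60,param2=12,minRadius=30,maxRadius=42);print(c[0][:2]+[230,250,0])
s=sense()
for p in[(217,243,28),(118,243,28),(281,294,150)]:
  q=at("wrist",*p,s);print(q,q-s["eef_pos"])
E
```

```text
[[215.5 244.5  21.1]
 [117.5 240.5  23.2]]
[[281.5 290.5  40.2]]
[549.5  11.5  28. ] [ 28.2 -51.1 -99.3]
[553.7 -68.   28. ] [  32.4 -130.6  -99.3]
[518.7  61.8 150. ] [-2.6 -0.8 22.7]
```

```bash

python3 -m crank '[[[-0.2,-0.9,0,0,0,0,25],[-0.2,-0.9,0,0,0,0,25],[-0.2,-0.9,0.2,0,0,0,25],[-0.2,-0.9,0.4,0,0,0,25],[-0.2,-0.9,0.5,0,0,0,25],[-0.07,-0.77,0.5,0,0,0,25],[0,0,0.5,0,0,0,25],[0,0,0,0,0,0,25]]]'
python3 - <<'E'
from h import *
d([554.8,-67.6,75])
for k in range(3):
    cv2.imwrite(f"pics/w3.png",capture("wrist")); d([554.8,-67.6,75])
a=capture("scene");b=capture("side")
A=cv2.resize(a[200:290,270:370],None,fx=4,fy=4,interpolation=2);B=cv2.resize(b[140:230,250:350],None,fx=4,fy=4,interpolation=2)
cv2.imwrite("pics/ins.png",cv2.convertScaleAbs(np.hstack([A,B]),alpha=1.4,beta=10))
for n in("scene","side"):
  print(n,proj(n,np.array([554.8,-67.6,28])))
E
```

```text
time_s: 5.85
eef_pos: [553.9, -67.4, 73.1]
ee_rot: [-0.002, -0.026, 1.0, 0.001]
force: [0.4, -0.1, 0.2]
grip_width: 0.377
grip_force: 30.0
t 5.85 at [553.9 -67.4  73.1] yawY 2.97 tilt [-0.  0.] units [-0.  -0.  -0.1] turn -0.003 F [ 0.4 -0.1  0.2] grip 0.377 30.0
t 5.9 at [554.5 -67.2  74.2] yawY 3.02 tilt [-0.  0.] units [-0. -0. -0.] turn 0.002 F [ 0.1 -0.4 -0.2] grip 0.375 30.0
t 5.95 at [554.8 -67.1  74.9] yawY 3.04 tilt [-0.  0.] units [ 0. -0. -0.] turn 0.005 F [ 0.  -0.3 -0.3] grip 0.376 30.0
t 6.0 at [555.1 -67.2  75.4] yawY 3.05 tilt [ 0. -0.] units [ 0. -0.  0.] turn 0.007 F [0.3 0.  0.5] grip 0.373 30.0
scene [313.7 250. ]
side [303.1 206.2]
```

View pics/ins.png

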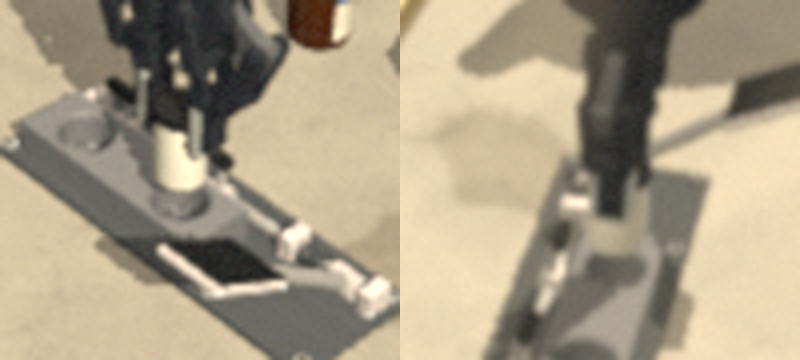

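```bash
python3 - <<'E'
from h import *
for n in("scene","side"):
  for z in(28,47,65):print(n,z,proj(n,np.array([554.8,-67.6,z])),proj(n,np.array([557.8,-67.6,z])),proj(n,np.array([554.8,-64.6,z])))
E
```

```text
scene 28 [313.7 250. ] [314.7 249.4] [312.8 249.3]
scene 47 [314.  243.8] [315.  243.3] [313.1 243.1]
scene 65 [314.3 237.8] [315.2 237.3] [313.4 237.1]
side 28 [303.1 206.2] [301.8 206. ] [302.8 207. ]
side 47 [303.5 199.3] [302.2 199.1] [303.1 200.2]
side 65 [303.9 192.7] [302.5 192.4] [303.5 193.5]
```

```bash

python3 -m crank '[[[-0.05,0,0.25,0,0,0,25],[0,0,0.25,0,0,0,25],[0,0,0.2,0,0,0,25],[0,0,0.2,0,0,0,25],[0,0,0.2,0,0,0,25],[0,0,0.2,0,0,0,25],[0,0,0.1,0,0,0,25],[0,0,0,0,0,0,25]]]'
python3 - <<'E'
from h import *
d([556,-67.6,33])
E
```

```text
time_s: 6.9
eef_pos: [556.0, -68.0, 39.4]
ee_rot: [-0.0, -0.026, 1.0, 0.0]
force: [-0.8, 0.2, -0.6]
grip_width: 0.371
grip_force: 30.0
t 6.9 at [556.  -68.   39.4] yawY 2.99 tilt [-0.  0.] units [-0.   0.   0.3] turn -0.001 F [-0.8  0.2 -0.6] grip 0.371 30.0
```

```bash

python3 -m crank '[[[0,0,0.08,0,0,0,25],[0,0,0.08,0,0,0,25],[0,0,0.06,0,0,0,25],[0,0,0.02,0,0,0,25],[0,0,0,0,0,0,25],[0,0,0,0,0,0,25],[0,0,0,0,0,0,25],[0,0,0,0,0,0,25]]]'
python3 - <<'E'
from h import *
for i in range(3): capture("wrist");d([556,-67.6,33])
E
```

```text
time_s: 7.7
eef_pos: [556.7, -68.1, 34.6]
ee_rot: [0.001, -0.026, 1.0, -0.0]
force: [-1.4, 0.1, 5.8]
grip_width: 0.37
grip_force: 30.4
t 7.75 at [556.7 -68.1  34.6] yawY 2.99 tilt [ 0. -0.] units [0.  0.  0.1] turn -0.001 F [-1.1  0.6  5.9] grip 0.376 30.4
t 7.8 at [556.7 -68.2  34.6] yawY 2.99 tilt [ 0. -0.] units [0.  0.  0.1] turn -0.001 F [-1.2  1.2  6.9] grip 0.375 30.4
t 7.85 at [556.7 -68.2  34.6] yawY 2.99 tilt [ 0. -0.] units [0.  0.  0.1] turn -0.001 F [-0.9  1.4  6.8] grip 0.375 30.4
```

```bash

python3 -m crank '[[[0,0,0,0,0,0,45],[0,0,0,0,0,0,55],[0,0,0,0,0,0,60],[0,0,-0.5,0,0,0,60],[0,0,-1,0,0,0,60],[0,0,-1,0,0,0,60],[0,0,-1,0,0,0,60],[0,0,-1,0,0,0,60]]]'
python3 - <<'E'
from h import *
d([607.5,253.3,140])
print("cyl",at("scene",333,186,5),at("side",162,256,5),"tray",at("scene",279,172,10), at("side",195,290,10))
E
```

```text
time_s: 8.65
eef_pos: [556.2, -68.0, 148.3]
ee_rot: [0.0, -0.026, 1.0, -0.0]
force: [-0.2, 0.2, -0.2]
grip_width: 0.704
grip_force: 0.0
t 8.65 at [556.2 -68.  148.3] yawY 2.99 tilt [ 0. -0.] units [-2.7 12.7  0.3] turn -0.001 F [-0.2  0.2 -0.2] grip 0.704 0.0
cyl [785.9 115.5   5. ] [789.5 147.5   5. ] tray [707.5 256.3  10. ] [687.1 216.   10. ]
```

```bash

python3 -m crank '[[[-0.2,1,0,0,0,0,60],[-0.2,1,0,0,0,0,60],[-0.2,1,0,0,0,0,60],[-0.2,1,0,0,0,0,60],[-0.2,1,0,0,0,0,60],[-0.2,1,0,0,0,0,60],[-0.2,1,0,0,0,0,60],[-0.2,1,0,0,0,0,60]]]'
python3 -m crank '[[[-0.2,1,0,0,0,0,60],[-0.2,1,0,0,0,0,60],[-0.2,1,0,0,0,0,60],[-0.2,1,0,0,0,0,60],[-0.2,0.7,0,0,0,0,60],[-0.1,0,0,0,0,0,60],[0,0,0,0,0,0,60],[0,0,0,0,0,0,60]]]'
python3 - <<'E'
from h import *
s=sense();i=capture("wrist");cv2.imwrite("pics/w4.png",i);cv2.imwrite("pics/w4c.png",i)
d([607.5,253.3,27])
print(proj("wrist",np.array([606.5,253.3,51]),s))
E
```

```text
time_s: 9.45
eef_pos: [585.8, 134.9, 147.3]
ee_rot: [0.0, -0.026, 1.0, -0.0]
force: [-0.1, -0.5, 0.1]
grip_width: 0.7
grip_force: 0.0
time_s: 10.25
eef_pos: [607.1, 251.6, 146.6]
ee_rot: [0.0, -0.026, 1.0, -0.0]
force: [-0.4, 0.9, 0.8]
grip_width: 0.703
grip_force: 0.0
t 10.3 at [607.1 251.6 146.6] yawY 2.93 tilt [ 0. -0.] units [-0.   0.1  4.8] turn -0.008 F [ 0.4 -0.2 -0.2] grip 0.704 0.0
[284.5 213.6]
```

View pics/w4.png

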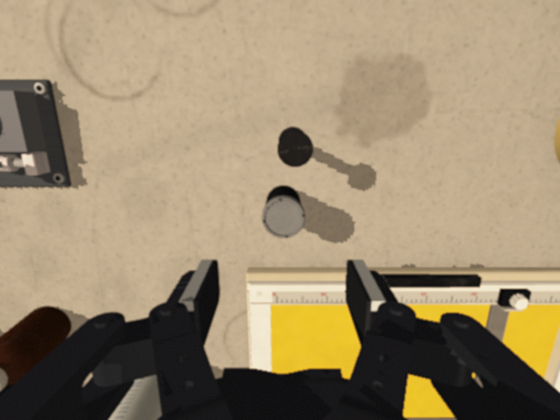

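Black can's cap centred at (284,215), predicted (284.5,213.6): position confirmed; the spool at (295,147) is clear of the fingers.

```bash

python3 -m crank '[[[-0.04,0.07,0.8,0,0,0,60],[0,0,0.8,0,0,0,60],[0,0,0.8,0,0,0,60],[0,0,0.8,0,0,0,60],[0,0,0.8,0,0,0,60],[0,0,0.5,0,0,0,60],[0,0,0.28,0,0,0,60],[0,0,0,0,0,0,60]]]'
python3 -m crank '[[[0,0,0,0,0,0,25],[0,0,0,0,0,0,25],[0,0,0,0,0,0,25],[0,0,0,0,0,0,25],[0,0,0,0,0,0,25],[0,0,0,0,0,0,25],[0,0,-0.1,0,0,0,25],[0,0,-0.2,0,0,0,25]]]' 30
python3 - <<'E'
from h import *
d([607.5,253.3,27])
E
```

```text
time_s: 11.1
eef_pos: [607.8, 254.0, 26.4]
ee_rot: [-0.0, -0.026, 1.0, -0.0]
force: [-0.9, 0.3, 0.4]
grip_width: 0.699
grip_force: 0.0
time_s: 11.9
eef_pos: [607.5, 254.3, 33.9]
ee_rot: [-0.001, -0.026, 1.0, -0.0]
force: [0.2, -0.8, -0.7]
grip_width: 0.373
grip_force: 29.7
t 11.9 at [607.5 254.3  33.9] yawY 2.99 tilt [-0. -0.] units [ 0.  -0.   0.3] turn -0.001 F [ 0.2 -0.8 -0.7] grip 0.373 29.7
```

```bash

python3 -m crank '[[[0,0,-1,0,0,0,25],[0,0,-1,0,0,0,25],[0,0,-1,0,0,0,25],[0,-1,-0.5,0,0,0,25],[0,-1,0,0,0,0,25],[0.3,-1,0,0,0,0,25],[0.4,-1,0,0,0,0,25],[0.4,-1,0,0,0,0,25]]]'
python3 -m crank '[[[0.4,-1,0,0,0,0,25],[0.4,-1,0,0,0,0,25],[0.4,-1,0,0,0,0,25],[0.4,-1,0,0,0,0,25],[0,-0.5,0,0,0,0,25],[0,0,0.5,0,0,0,25],[0,0,0.6,0,0,0,25],[0,0,0,0,0,0,25]]]'
python3 - <<'E'
from h import *
for k in range(4): d([551.8,11.8,75]);capture("wrist")
E
```

```text
time_s: 12.7
eef_pos: [586.4, 127.2, 121.9]
ee_rot: [-0.0, -0.026, 1.0, 0.0]
force: [-0.0, -0.8, -1.3]
grip_width: 0.375
grip_force: 29.8
time_s: 13.5
eef_pos: [552.0, 14.8, 91.8]
ee_rot: [-0.002, -0.026, 1.0, 0.001]
force: [0.0, -0.5, -0.4]
grip_width: 0.379
grip_force: 29.8
t 13.5 at [552.   14.8  91.8] yawY 3.03 tilt [-0.  0.] units [ 0.  -0.1  0.7] turn 0.004 F [ 0.  -0.5 -0.4] grip 0.379 29.8
t 13.55 at [552.5  14.7  93. ] yawY 3.04 tilt [-0.  0.] units [ 0.  -0.1  0.7] turn 0.005 F [-0.5  0.5  1. ] grip 0.377 29.8
t 13.6 at [553.   14.5  93.9] yawY 3.04 tilt [-0.  0.] units [ 0.1 -0.1  0.8] turn 0.006 F [ 0.2 -0.3  0. ] grip 0.378 29.8
t 13.65 at [553.2  14.3  94.4] yawY 3.04 tilt [0. 0.] units [ 0.1 -0.1  0.8] turn 0.005 F [-0.1 -0.2 -0.9] grip 0.378 29.8
```

```bash

python3 -m crank '[[[0.05,-0.1,0.5,0,0,0,25],[0,0,0.5,0,0,0,25],[0,0,0.2,0,0,0,25],[0,0,0.2,0,0,0,25],[0,0,0.2,0,0,0,25],[0,0,0.2,0,0,0,25],[0,0,0.2,0,0,0,25],[0,0,0.1,0,0,0,25]]]'
python3 - <<'E'
from h import *
for k in range(4): d([551.8,11.8,33]);capture("wrist")
E
```

```text
time_s: 14.5
eef_pos: [554.5, 11.3, 46.5]
ee_rot: [0.004, -0.026, 1.0, -0.001]
force: [-10.2, 7.0, 46.9]
grip_width: 0.378
grip_force: 43.7
t 14.5 at [554.5  11.3  46.5] yawY 3.02 tilt [ 0. -0.] units [0.1 0.  0.5] turn 0.002 F [-10.2   7.   46.9] grip 0.378 43.7
t 14.55 at [554.5  11.1  46.6] yawY 3.03 tilt [ 0. -0.] units [0.1 0.  0.5] turn 0.003 F [-7.2  3.2 38.6] grip 0.375 44.7
t 14.6 at [554.5  11.   46.6] yawY 3.02 tilt [ 0. -0.] units [0.1 0.  0.5] turn 0.003 F [-8.8  3.4 39.2] grip 0.379 44.6
t 14.65 at [554.6  11.   46.7] yawY 3.02 tilt [ 0. -0.] units [0.1 0.  0.5] turn 0.003 F [-7.7  3.6 39. ] grip 0.377 44.6
```

```bash

python3 -m crank '[[[0,0,-0.3,0,0,0,25],[0,0,-0.3,0,0,0,25],[0,0,-0.3,0,0,0,25],[0,0,-0.4,0,0,0,25],[0,0,0,0,0,0,25],[0,0,0,0,0,0,25],[0,0,0,0,0,0,25],[0,0,0,0,0,0,25]]]'
python3 - <<'E'
from h import *
for k in range(2): d([551.8,11.8,68]);w=capture("wrist")
a=capture("scene");b=capture("side")
f=lambda i,x,y:cv2.resize(i[y:y+100,x:x+90],None,fx=4.4,fy=4.4,interpolation=2)
o=np.hstack([f(a,250,180),f(b,255,160)]);cv2.imwrite("pics/ins2.png",cv2.convertScaleAbs(o,alpha=1.4,beta=10));cv2.imwrite("pics/w5.png",w)
for n in("scene","side"):
  for z in(28,47):print(n,z,proj(n,np.array([551,11.8,z])))
E
```

```text
time_s: 15.5
eef_pos: [551.6, 11.1, 73.9]
ee_rot: [-0.0, -0.026, 1.0, 0.0]
force: [-1.2, -0.4, -1.0]
grip_width: 0.374
grip_force: 39.9
t 15.5 at [551.6  11.1  73.9] yawY 2.99 tilt [-0.  0.] units [-0.   0.   0.2] turn -0.001 F [-1.2 -0.4 -1. ] grip 0.374 39.9
t 15.55 at [551.6  11.1  73.9] yawY 2.99 tilt [-0.  0.] units [-0.   0.   0.2] turn -0.001 F [0.6 0.5 0.2] grip 0.373 39.9
scene 28 [290.7 233.2]
scene 47 [290.7 227.1]
side 28 [295.  229.3]
side 47 [295.3 222.2]
```

View pics/ins2.png

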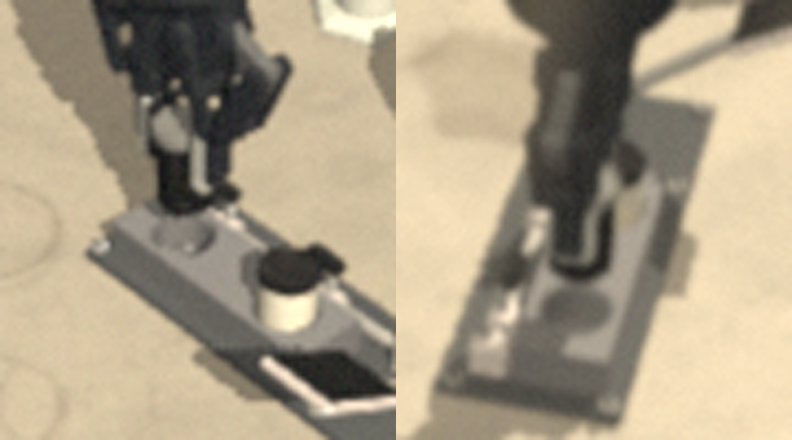

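```bash
python3 - <<'E'
from h import *
s=sense();w=cv2.imread("pics/w5.png");a=cv2.resize(w[230:400,195:365],None,fx=3.2,fy=3.2,interpolation=2)
print(w[300,281],w[310,281])
g=cv2.medianBlur(cv2.cvtColor(w,cv2.COLOR_BGR2GRAY),3)
c=cv2.HoughCircles(g[240:400,220:340],cv2.HOUGH_GRADIENT,1,60,param1=60,param2=12,minRadius=30,maxRadius=55);print(c[0][:3]+[220,240,0] if c is not None else 0)
for x in(549,551.6,554): print(proj("wrist",np.array([x,11.1,109]),s))
sc=capture("scene");b=cv2.resize(sc[190:260,265:330],None,fx=4,fy=4,interpolation=2);b=cv2.convertScaleAbs(b,alpha=1.6,beta=20)
sd=capture("side");e=cv2.resize(sd[195:250,265:320],None,fx=4,fy=4,interpolation=2);e=cv2.convertScaleAbs(e,alpha=1.6,beta=20)
o=np.zeros((544,804,3),np.uint8);o[:a.shape[0],:a.shape[1]]=a;o[:280,544:]=b;o[300:520,544:764]=e
cv2.imwrite("pics/last.png",o[:,:800])
E
```

```text
[ 97 107 115] [ 95 104 113]
[[280.5 300.5  40. ]]
[283.  311.1]
[282.6 316.9]
[282.3 322.2]
```

View pics/last.png

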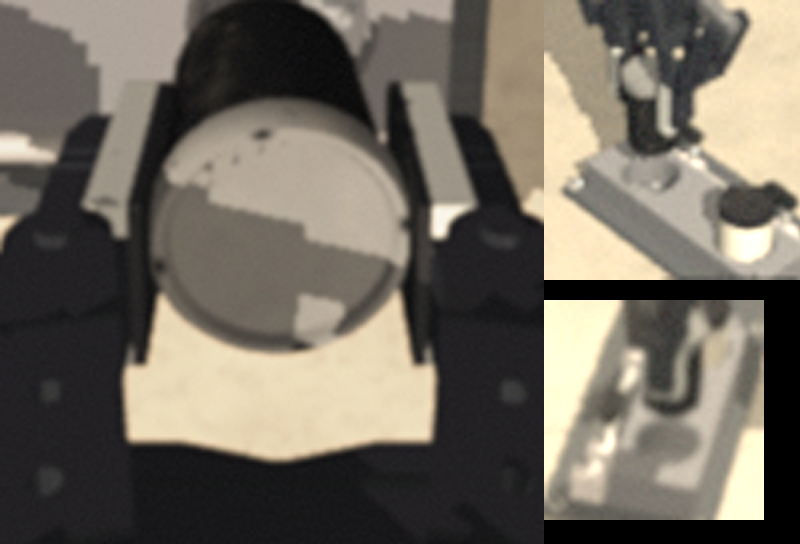

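The can sits tilted about 3° in the grip after a rim contact (cap centre at about (282,300) in the wrist view, its base shifted sideways). I'll set it on a free spot of table, regrip it upright, and remeasure the bore.

```bash

python3 -m crank '[[[0,0,-1,0,0,0,25],[0.4,0.8,0,0,0,0,25],[0.4,0.8,0,0,0,0,25],[0.4,0.8,0,0,0,0,25],[0.4,0.8,0.5,0,0,0,25],[0.25,0.86,0.9,0,0,0,25],[0,0,0.9,0,0,0,25],[0,0,0.4,0,0,0,25]]]'
python3 -m crank '[[[0,0,0.05,0,0,0,25],[0,0,0,0,0,0,25],[0,0,0,0,0,0,25],[0,0,0,0,0,0,25],[0,0,0,0,0,0,25],[0,0,0,0,0,0,25],[0,0,0,0,0,0,25],[0,0,0,0,0,0,25]]]'
python3 -c "
from h import *
d([500,110,30])"
```

```text
time_s: 16.6
eef_pos: [499.4, 110.5, 30.3]
ee_rot: [-0.001, -0.027, 1.0, 0.0]
force: [0.1, 0.6, 0.1]
grip_width: 0.375
grip_force: 39.9
time_s: 17.4
eef_pos: [500.3, 110.1, 30.6]
ee_rot: [0.0, -0.026, 1.0, 0.0]
force: [0.4, -1.1, -1.1]
grip_width: 0.376
grip_force: 39.9
t 17.4 at [500.3 110.1  30.6] yawY 2.99 tilt [0. 0.] units [ 0. -0.  0.] turn -0.001 F [ 0.4 -1.1 -1.1] grip 0.376 39.9
```

```bash

python3 -m crank '[[[0,0,0.05,0,0,0,25],[0,0,0.05,0,0,0,25],[0,0,0.05,0,0,0,25],[0,0,0,0,0,0,25],[0,0,0,0,0,0,25],[0,0,0,0,0,0,25],[0,0,0,0,0,0,25],[0,0,0,0,0,0,25]]]'
python3 -c "
from h import *
d([500,110,30])"
```

```text
time_s: 18.2
eef_pos: [500.3, 110.1, 26.8]
ee_rot: [0.0, -0.026, 1.0, -0.0]
force: [0.1, 0.1, -0.2]
grip_width: 0.376
grip_force: 39.9
t 18.2 at [500.3 110.1  26.8] yawY 2.99 tilt [ 0. -0.] units [ 0.  -0.  -0.1] turn -0.001 F [ 0.1  0.1 -0.2] grip 0.376 39.9
```

```bash

python3 -m crank '[[[0,0,0.06,0,0,0,25],[0,0,0.06,0,0,0,25],[0,0,0.06,0,0,0,25],[0,0,0,0,0,0,25],[0,0,0,0,0,0,25],[0,0,0,0,0,0,25],[0,0,0,0,0,0,25],[0,0,0,0,0,0,25]]]'
python3 -c "
from h import *
d([500,110,30])"
```

```text
time_s: 19.0
eef_pos: [500.3, 110.0, 22.3]
ee_rot: [0.0, -0.026, 1.0, 0.0]
force: [0.7, 0.7, -0.2]
grip_width: 0.377
grip_force: 39.9
t 19.0 at [500.3 110.   22.3] yawY 2.99 tilt [0. 0.] units [ 0.  -0.  -0.3] turn -0.001 F [ 0.7  0.7 -0.2] grip 0.377 39.9
```

```bash

python3 -m crank '[[[0,0,0.06,0,0,0,25],[0,0,0.06,0,0,0,25],[0,0,0.06,0,0,0,25],[0,0,0.06,0,0,0,25],[0,0,0.02,0,0,0,25],[0,0,0,0,0,0,25],[0,0,0,0,0,0,25],[0,0,0,0,0,0,25]]]'
python3 -c "
from h import *
d([500,110,30])"
```

```text
time_s: 19.8
eef_pos: [502.8, 109.3, 19.2]
ee_rot: [0.003, -0.026, 1.0, -0.001]
force: [-5.2, -6.6, 33.7]
grip_width: 0.374
grip_force: 34.9
t 19.8 at [502.8 109.3  19.2] yawY 3.01 tilt [ 0. -0.] units [ 0.1  0.  -0.4] turn 0.001 F [-5.2 -6.6 33.7] grip 0.374 34.9
```

```bash

python3 -m crank '[[[0,0,-0.2,0,0,0,25],[0,0,0,0,0,0,45],[0,0,0,0,0,0,60],[0,0,0,0,0,0,60],[0,0,-1,0,0,0,60],[0,0,-1,0,0,0,60],[0,0,-1,0,0,0,60],[0,0,-1,0,0,0,60]]]'
python3 -m crank '[[[0,0,-1,0,0,0,60],[0,0,0,0,0,0,60],[0,0,0,0,0,0,60],[0,0,0,0,0,0,60],[0,0,0,0,0,0,60],[0,0,0,0,0,0,60],[0,0,0,0,0,0,60],[0,0,0,0,0,0,60]]]'
python3 - <<'E'
from h import *
d([500,110,30]);s=sense();i=capture("wrist");cv2.imwrite("pics/w6.png",i)
print("pred a",proj("wrist",np.array([500,110,51]),s),"boreL",proj("wrist",np.array([551,11.8,28]),s),"b",proj("wrist",np.array([555,-68,57]),s))
for nm,p,r in[("a",(500,110,51),(17,25)),("L",(551,11.8,28),(14,24)),("b",(555,-68,57),(17,25))]:
    u,v=proj("wrist",np.array(p,float),s).astype(int);x0,y0=max(u-38,0),max(v-38,0)
    g=cv2.medianBlur(cv2.cvtColor(i,cv2.COLOR_BGR2GRAY),3)[y0:v+38,x0:u+38]
    c=cv2.HoughCircles(cv2.resize(g,None,fx=4,fy=4,interpolation=2),cv2.HOUGH_GRADIENT,1,60,param1=80,param2=15,minRadius=r[0]*4,maxRadius=r[1]*4)
    for k in (c[0][:3] if c is not None else []):
        q=k/4+[x0,y0,0];print(nm,q,at("wrist",q[0],q[1],p[2],s))
E
```

```text
time_s: 20.6
eef_pos: [500.0, 110.1, 121.4]
ee_rot: [-0.0, -0.026, 1.0, 0.0]
force: [0.3, 1.6, 0.1]
grip_width: 0.705
grip_force: 0.0
time_s: 21.4
eef_pos: [500.3, 110.1, 145.6]
ee_rot: [-0.0, -0.026, 1.0, 0.0]
force: [-0.4, -0.3, 0.2]
grip_width: 0.704
grip_force: 0.0
t 21.4 at [500.3 110.1 145.6] yawY 2.99 tilt [-0.  0.] units [ 0.  -0.   4.6] turn -0.001 F [-0.4 -0.3  0.2] grip 0.704 0.0
pred a [282.3 214.3] boreL [167.3 256.2] b [ 53.7 271.7]
a [282.1 212.1  21.9] [498.2 109.8  51. ]
L [166.6 260.9  22.7] [555.5  11.   28. ]
b [ 54.6 274.4  24.3] [557.3 -67.7  57. ]
```

```bash

python3 -m crank '[[[-0.3,-0.8,0,0,0,0,60],[-0.3,-0.8,0,0,0,0,60],[-0.3,-0.8,0,0,0,0,60],[-0.3,-0.8,0,0,0,0,60],[-0.4,-0.89,0,0,0,0,60],[0,0,0,0,0,0,60],[0,0,0,0,0,0,60],[0,0,0,0,0,0,60]]]'
cat > rect.py <<'E'
from h import *
def rect(i,s,c,z,h=30,k=4):   # top-down patch at height z, rows +x down, cols +y right, k px/mm
    w=np.array([(c[0]+a,c[1]+b,z) for a,b in((-h,-h),(-h,h),(h,h),(h,-h))],float)
    src=np.float32([proj("wrist",p,s) for p in w]);n=2*h*k
    return cv2.warpPerspective(i,cv2.getPerspectiveTransform(src,np.float32([(0,0),(n,0),(n,n),(0,n)])),(n,n),flags=cv2.INTER_CUBIC)
E
python3 - <<'E'
from rect import *
s=sense();d([553,12,30],s);i=capture("wrist");cv2.imwrite("pics/w7.png",i)
for nm,c,z,rr in[("L",(553,12),28,(15,20)),("b",(557,-68),57,(15.5,18)),]:
    g=cv2.GaussianBlur(cv2.cvtColor(rect(i,s,c,z),cv2.COLOR_BGR2GRAY),(7,7),0)
    cs=cv2.HoughCircles(g,cv2.HOUGH_GRADIENT,1,12,param1=60,param2=14,minRadius=int(rr[0]*4),maxRadius=int(rr[1]*4))
    for k in (cs[0][:4] if cs is not None else []): print(nm,"x",c[0]-30+k[1]/4,"y",c[1]-30+k[0]/4,"r",k[2]/4)
    print("x prof",g[::8,120]);print("y prof",g[120,::8])
E
```

```text
time_s: 22.25
eef_pos: [545.2, 10.8, 145.8]
ee_rot: [-0.0, -0.026, 1.0, 0.0]
force: [-0.1, -0.1, 0.1]
grip_width: 0.699
grip_force: 0.0
t 22.25 at [545.2  10.8 145.8] yawY 3.03 tilt [-0.  0.] units [-0.3  0.   4.6] turn 0.004 F [-0.1 -0.1  0.1] grip 0.699 0.0
L x 551.125 y 10.625 r 18.225
L x 550.125 y 7.625 r 15.275
x prof [ 91  86  93 143 151 118  89  85  87  87  87  85  88  87  84  83  82  79
  72  62  79  86 106 134 149 148 174 234 203 131]
y prof [150 149 150 150 150 134  83  62  78  89  89  89  86  89  87  83  97 172
 185 179 181 152 120 144 154 152 150 152 152 152]
b x 555.125 y -69.375 r 16.2
b x 552.625 y -67.625 r 15.65
b x 546.625 y -59.375 r 17.575
x prof [149 150 125 109 198 125  23  38  40  44  41  42  40  40  40  38  38  40
  43  42  41  32  73 140  33  34  36  33  46  92]
y prof [ 91  91  91  93  94 142 116  22  38  39  38  39  38  38  42  38  40  42
  45  47  42  39  30  41  64  73  87  88  87  88]
```

```bash
python3 - <<'E'
from rect import *
s=sense();s["eef_pos"]=np.array([500.3,110.1,145.6])
i=cv2.imread("pics/w6.png")
g=cv2.GaussianBlur(cv2.cvtColor(rect(i,s,(498,110),51),cv2.COLOR_BGR2GRAY),(7,7),0)
cs=cv2.HoughCircles(g,cv2.HOUGH_GRADIENT,1,12,param1=60,param2=14,minRadius=62,maxRadius=72)
for k in cs[0][:3]: print("x",468+k[1]/4,"y",80+k[0]/4,"r",k[2]/4)
print("x prof",g[::8,120]);print("y prof",g[120,::8])
d([498.2,109.8,146])
E
```

```text
x 498.375 y 109.125 r 17.2
x prof [197 198 200 133  11  12  19  87 132 140 147 147 148 148 149 147 148 149
 149 147 147 151 145 128 171 199 199 198 197 197]
y prof [175 166 174 189 195 195 185 137 137 149 149 148 149 148 148 147 149 148
 150 152 153 149 132 113 125 118 112 117 121 121]
t 22.3 at [545.3  10.8 145.8] yawY 3.05 tilt [-0.  0.] units [ 1.7  4.1 -0. ] turn 0.006 F [-0.4  0.4 -0.3] grip 0.701 0.0
```

```bash

python3 -m crank '[[[0.33,0.81,0,0,0,0,60],[0.33,0.81,0,0,0,0,60],[0.33,0.81,0,0,0,0,60],[0.33,0.81,0,0,0,0,60],[0.35,0.81,0,0,0,0,60],[0,0,0.9,0,0,0,60],[0,0,0.9,0,0,0,60],[0,0,0.9,0,0,0,60]]]'
python3 -m crank '[[[0,0,0.9,0,0,0,60],[0,0,0.7,0,0,0,60],[0,0,0.45,0,0,0,60],[0,0,0,0,0,0,60],[0,0,0,0,0,0,60],[0,0,0,0,0,0,60],[0,0,0,0,0,0,60],[0,0,0,0,0,0,60]]]'
python3 -c "
from h import *
d([498.3,109.8,27])"
python3 -m crank '[[[0,0,0,0,0,0,25],[0,0,0,0,0,0,25],[0,0,0,0,0,0,25],[0,0,0,0,0,0,25],[0,0,0,0,0,0,25],[0,0,0,0,0,0,25],[0,0,-0.4,0,0,0,25],[0,0,-0.6,0,0,0,25]]]' 30
python3 -m crank '[[[0,0,-0.9,0,0,0,25],[-0.3,-0.8,-0.2,0,0,0,25],[-0.3,-0.8,0,0,0,0,25],[-0.3,-0.8,0,0,0,0,25],[-0.3,-0.8,0,0,0,0,25],[-0.39,-0.85,0,0,0,0,25],[0,0,0,0,0,0,25],[0,0,0,0,0,0,25]]]'
python3 -c "
from h import *
d([550.7,10.6,40]);capture('wrist');capture('wrist');d([550.7,10.6,40])"
```

```text
time_s: 23.1
eef_pos: [498.3, 109.8, 77.8]
ee_rot: [0.0, -0.027, 1.0, -0.0]
force: [0.1, -0.3, 0.2]
grip_width: 0.702
grip_force: 0.0
time_s: 23.9
eef_pos: [498.9, 108.9, 27.5]
ee_rot: [0.0, -0.026, 1.0, -0.0]
force: [0.1, -0.5, -0.5]
grip_width: 0.702
grip_force: 0.0
t 23.9 at [498.9 108.9  27.5] yawY 2.99 tilt [ 0. -0.] units [0. 0. 0.] turn -0.001 F [ 0.1 -0.5 -0.5] grip 0.702 0.0
time_s: 24.7
eef_pos: [497.9, 108.9, 52.0]
ee_rot: [-0.001, -0.026, 1.0, 0.0]
force: [0.2, -0.5, 0.7]
grip_width: 0.381
grip_force: 29.8
time_s: 25.5
eef_pos: [543.3, 10.0, 79.6]
ee_rot: [-0.0, -0.026, 1.0, 0.0]
force: [-0.2, 0.2, -0.2]
grip_width: 0.374
grip_force: 29.8
t 25.5 at [543.3  10.   79.6] yawY 2.95 tilt [-0.  0.] units [-0.3  0.   1.6] turn -0.006 F [-0.2  0.2 -0.2] grip 0.374 29.8
t 25.6 at [543.1  10.6  79.6] yawY 3.03 tilt [-0.  0.] units [-0.3 -0.   1.6] turn 0.004 F [ 0.5 -1.3 -1.1] grip 0.373 29.8
```

```bash

python3 -m crank '[[[-0.31,0,0,0,0,0,25],[0,0,0.4,0,0,0,25],[0,0,0.4,0,0,0,25],[0,0,0,0,0,0,25],[0,0,0,0,0,0,25],[0,0,0,0,0,0,25],[0,0,0,0,0,0,25],[0,0,0,0,0,0,25]]]'
python3 -c "
from h import *
d([551,10.6,33])"
python3 -m crank '[[[0,0,0.1,0,0,0,25],[0,0,0.1,0,0,0,25],[0,0,0.1,0,0,0,25],[0,0,0.1,0,0,0,25],[0,0,0,0,0,0,25],[0,0,0,0,0,0,25],[0,0,0,0,0,0,25],[0,0,0,0,0,0,25]]]'
python3 -c "
from h import *
d([551,10.6,33])"
```

```text
time_s: 26.4
eef_pos: [551.4, 10.3, 59.8]
ee_rot: [0.0, -0.026, 1.0, -0.0]
force: [0.3, 0.4, -0.1]
grip_width: 0.375
grip_force: 29.8
t 26.4 at [551.4  10.3  59.8] yawY 2.99 tilt [ 0. -0.] units [0.  0.  1.1] turn -0.001 F [ 0.3  0.4 -0.1] grip 0.375 29.8
time_s: 27.2
eef_pos: [551.4, 10.3, 49.7]
ee_rot: [0.0, -0.026, 1.0, -0.0]
force: [-0.5, 0.4, -0.1]
grip_width: 0.374
grip_force: 29.8
t 27.2 at [551.4  10.3  49.7] yawY 2.99 tilt [ 0. -0.] units [0.  0.  0.7] turn -0.001 F [-0.5  0.4 -0.1] grip 0.374 29.8
```

```bash

python3 -m crank '[[[0,0,0.12,0,0,0,25],[0,0,0.12,0,0,0,25],[0,0,0.12,0,0,0,25],[0,0,0.12,0,0,0,25],[0,0,0.1,0,0,0,25],[0,0,0.04,0,0,0,25],[0,0,0,0,0,0,25],[0,0,0,0,0,0,25]]]'
python3 -c "
from h import *
d([551,10.6,33])"
```

```text
time_s: 28.0
eef_pos: [551.4, 10.3, 34.1]
ee_rot: [0.0, -0.026, 1.0, -0.0]
force: [0.9, -0.8, -0.0]
grip_width: 0.374
grip_force: 29.8
t 28.0 at [551.4  10.3  34.1] yawY 2.99 tilt [ 0. -0.] units [0. 0. 0.] turn -0.001 F [ 0.9 -0.8 -0. ] grip 0.374 29.8
```

```bash

python3 -m crank '[[[0,0,0.04,0,0,0,25],[0,0,0,0,0,0,45],[0,0,0,0,0,0,55],[0,0,0,0,0,0,60],[0,0,0,0,0,0,60],[0,0,-0.8,0,0,0,60],[0,0,-1,0,0,0,60],[0,0,-1,0,0,0,60]]]'
python3 -m crank '[[[0,0,-1,0,0,0,60],[0,0,-0.8,0,0,0,60],[0,0,0,0,0,0,60],[0,0,0,0,0,0,60],[0,0,0,0,0,0,60],[0,0,0,0,0,0,60],[0,0,0,0,0,0,60],[0,0,0,0,0,0,60]]]'
python3 - <<'E'
from rect import *
s=sense();d([493.3,-172.2,125],s);i=capture("wrist");cv2.imwrite("pics/w8.png",i)
for nm,c in[("a",(551,10.6)),("b",(555,-69))]:
    g=cv2.GaussianBlur(cv2.cvtColor(rect(i,s,c,57),cv2.COLOR_BGR2GRAY),(7,7),0)
    cs=cv2.HoughCircles(g,cv2.HOUGH_GRADIENT,1,12,param1=60,param2=14,minRadius=60,maxRadius=74)
    for k in (cs[0][:2] if cs is not None else []): print(nm,"x",c[0]-30+k[1]/4,"y",c[1]-30+k[0]/4,"r",k[2]/4)
    print("x prof",g[::8,120]);print("y prof",g[120,::8])
E
```

```text
time_s: 28.8
eef_pos: [551.1, 10.3, 103.8]
ee_rot: [-0.0, -0.026, 1.0, 0.0]
force: [1.2, -0.5, 1.3]
grip_width: 0.701
grip_force: 0.0
time_s: 29.6
eef_pos: [551.2, 10.3, 147.6]
ee_rot: [-0.0, -0.026, 1.0, 0.0]
force: [-0.7, -0.2, -1.3]
grip_width: 0.705
grip_force: 0.0
t 29.6 at [551.2  10.3 147.6] yawY 2.99 tilt [-0.  0.] units [ 2.7 -7.2  0.9] turn -0.001 F [-0.7 -0.2 -1.3] grip 0.705 0.0
a x 551.875 y 9.725 r 16.7
a x 549.625 y 12.475 r 16.15
x prof [ 87 138 148  97  18  15  30 102 142 148 151 153 155 154 154 154 153 154
 154 153 155 157 146 139 139  37  32  37  33  45]
y prof [148 148 148 147 148 149 148 148 131 155 155 154 155 155 154 154 154 155
 155 157 158 158 147 108  88  89  90  90  89  91]
b x 554.125 y -69.125 r 17.2
b x 546.875 y -59.875 r 17.175
x prof [ 74 136 148 144 100 135 154  27  37  38  40  40  41  39  39  42  40  38
  38  40  42  40  31  80 188  50  32  35  34  40]
y prof [ 84  91  91  91  91 121 142  56  28  40  37  38  38  38  38  42  38  40
  42  49  43  38  30  24  98  75  63  82  86  87]
```

Both caps measure the right radius (16.7 and 17.2 mm) at the seated height, 80 mm apart. Both cans are seated, so on to the paddle.

```bash

python3 -m crank '[[[0.33,-0.9,0,0,0,0,0],[0.33,-0.9,0,0,0,0,0],[0.33,-0.9,0,0,0,0,0],[0.33,-0.9,0,0,0,0,0],[0.33,-0.9,0,0,0,0,0],[0.33,-0.9,0,0,0,0,0],[0.33,-0.9,0,0,0,0,0],[0.39,-0.87,0,0,0,0,0]]]' 40
python3 -m crank '[[[0,0,0.3,0,0,0,0],[0,0,0.4,0,0,0,0],[0,0,0.2,0,0,0,0],[0,0,0,0,0,0,0],[0,0,0,0,0,0,0],[0,0,0,0,0,0,0],[0,0,0,0,0,0,0],[0,0,0,0,0,0,0]]]'
python3 -c "
from h import *
d([493.3,-172.2,99.5])"
```

```text
time_s: 30.45
eef_pos: [493.0, -173.2, 148.0]
ee_rot: [0.0, -0.026, 1.0, -0.0]
force: [-0.2, -0.7, 0.5]
grip_width: -0.0
grip_force: 0.0
time_s: 31.25
eef_pos: [493.4, -172.2, 125.7]
ee_rot: [0.0, -0.026, 1.0, -0.0]
force: [-0.5, 0.5, -0.1]
grip_width: -0.001
grip_force: 0.0
t 31.25 at [ 493.4 -172.2  125.7] yawY 3.0 tilt [ 0. -0.] units [ 0. -0.  1.] turn -0.0 F [-0.5  0.5 -0.1] grip -0.001 0.0
```

Approach contact gently, then follow the arc.

```bash

python3 -m crank '[[[0,0,0.3,0,0,0,0],[0,0,0.3,0,0,0,0],[0,0,0.2,0,0,0,0],[0,0,0.2,0,0,0,0],[0.04,0,0.1,0,0,0,0],[0.06,0,0.1,0,0,0,0],[0,0,0,0,0,0,0],[0,0,0,0,0,0,0]]]'
python3 -c "
from h import *
d([493.3,-172.2,99.5])"
```

```text
time_s: 32.05
eef_pos: [490.9, -172.4, 95.7]
ee_rot: [0.0, -0.026, 1.0, -0.0]
force: [0.6, 0.4, 1.6]
grip_width: 0.001
grip_force: 0.7
t 32.05 at [ 490.9 -172.4   95.7] yawY 2.98 tilt [ 0. -0.] units [-0.1  0.  -0.1] turn -0.002 F [0.6 0.4 1.6] grip 0.001 0.7
```

```bash

python3 -m crank '[[[0.11,0,0.16,0,0,0,0],[0.11,0,0.18,0,0,0,0],[0.1,0,0.2,0,0,0,0],[0.1,0,0.2,0,0,0,0],[0.09,0,0.2,0,0,0,0],[0.09,0,0.2,0,0,0,0],[0.08,0,0.2,0,0,0,0],[0,0,0,0,0,0,0]]]'
python3 -c "
from h import *
d([466.3,-173.6,35])"
```

```text
time_s: 32.85
eef_pos: [473.5, -173.2, 61.4]
ee_rot: [-0.0, -0.026, 1.0, 0.0]
force: [-1.5, -0.7, 4.3]
grip_width: -0.002
grip_force: 1.7
t 32.85 at [ 473.5 -173.2   61.4] yawY 2.99 tilt [-0.  0.] units [0.3 0.  1.1] turn -0.002 F [-1.5 -0.7  4.3] grip -0.002 1.7
```

```bash

python3 -m crank '[[[0.06,0,0.18,0,0,0,0],[0.06,0,0.18,0,0,0,0],[0.05,0,0.18,0,0,0,0],[0.05,0,0.18,0,0,0,0],[0.04,0,0.16,0,0,0,0],[0.02,0,0.12,0,0,0,0],[0,0,0,0,0,0,0],[0,0,0,0,0,0,0]]]'
python3 -c "
from h import *
d([466.3,-173.6,35])"
python3 -m crank '[[[0,0,0,0,0,0,0],[0,0,0,0,0,0,0],[0,0,0,0,0,0,0],[0,0,0,0,0,0,0],[0,0,0,0,0,0,0],[0,0,0,0,0,0,0],[0,0,0,0,0,0,0],[0,0,0,0,0,0,0]]]'
python3 - <<'E'
from rect import *
s=sense();d([466.3,-173.6,35],s);i=capture("wrist");cv2.imwrite("pics/w9.png",i)
d([466.3,-173.6,35])
E
```

```text
time_s: 33.65
eef_pos: [467.0, -173.7, 37.0]
ee_rot: [0.0, -0.026, 1.0, -0.0]
force: [-0.8, -0.1, 6.6]
grip_width: -0.001
grip_force: 3.1
t 33.65 at [ 467.  -173.7   37. ] yawY 2.99 tilt [ 0. -0.] units [0.  0.  0.1] turn -0.001 F [-0.8 -0.1  6.6] grip -0.001 3.1
time_s: 34.45
eef_pos: [467.0, -173.7, 37.1]
ee_rot: [0.0, -0.026, 1.0, -0.0]
force: [-0.7, -0.9, 5.9]
grip_width: 0.002
grip_force: 3.1
t 34.45 at [ 467.  -173.7   37.1] yawY 2.99 tilt [ 0. -0.] units [0.  0.  0.1] turn -0.001 F [-0.7 -0.9  5.9] grip 0.002 3.1
t 34.5 at [ 467.  -173.7   37.1] yawY 2.99 tilt [ 0. -0.] units [0.  0.  0.1] turn -0.001 F [-1.1 -0.1  6.4] grip -0.003 3.1
```

```bash

python3 -m crank '[[[0.01,0,0.05,0,0,0,0],[0,0,0.04,0,0,0,0],[0,0,0,0,0,0,0],[0,0,0,0,0,0,0],[0,0,0,0,0,0,0],[0,0,0,0,0,0,0],[0,0,0,0,0,0,0],[0,0,0,0,0,0,0]]]'
python3 - <<'E'
from rect import *
s=sense();d([466.3,-173.6,35],s);i=capture("wrist");cv2.imwrite("pics/w10.png",i)
sc=cv2.imread("pics/scene0.png");n=capture("scene");cv2.imwrite("pics/s10.png",n)
# bystanders unchanged?
for nm,u,v in[("loupe",220,246),("spool",235,184),("bottle",350,197)]:
    t=cv2.cvtColor(sc[v-22:v+22,u-14:u+14],6);r=cv2.matchTemplate(cv2.cvtColor(n[v-34:v+34,u-26:u+26],6),t,cv2.TM_CCOEFF_NORMED);_,m,_,l=cv2.minMaxLoc(r);print(nm,m,np.array(l)-[12,12])
E
```

```text
time_s: 35.3
eef_pos: [466.6, -173.7, 34.8]
ee_rot: [0.0, -0.026, 1.0, -0.0]
force: [-2.9, -0.5, 6.8]
grip_width: -0.002
grip_force: 3.5
t 35.3 at [ 466.6 -173.7   34.8] yawY 2.99 tilt [ 0. -0.] units [ 0.  0. -0.] turn -0.001 F [-2.9 -0.5  6.8] grip -0.002 3.5
loupe 0.9991068840026855 [0 0]
spool 0.7280858755111694 [0 0]
bottle 0.6258504986763 [0 0]
```

```bash
python3 -c "
from rig import *
print(finish_job())"
```

```text
the job is handed in; nothing more can be done
None
```

I handed the job in at 35.3 s with both cans seated in the bores and the paddle held level (tip at z 34.8 mm, about 6.8 N). I couldn't measure the jaw grip on the cans directly, and the bystanders showed no shift, though the spool and bottle matches were weak.

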